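# Index the cover nest slide and pin it at its station

## Task

Move the cover nest of the slide fixture from its loading end to its work station and lock it there: take the long knurled index pin from the pin block, put it into the brass guide bush on the carriage and, pressing lightly (never more than about 30 N), slide the carriage along with it towards the far stop until you feel the pin drop into the hole hidden in the bar below. Then push the pin gently fully home until its shoulder sits on the bush and let go; leave the short pin in the block and do not disturb the other things on the bench.

Things in the scene. Friction and masses are not known exactly. Their poses are not given: they have to be found in the camera images.
- slide_bed: Fixed slide fixture: aluminium bed plate 96 x 264 mm, a steel way with dark keeper strip (top 36 mm) along each long side, a stop block 18 mm deep and 36 mm high at each short end. Origin: centre of its underside on the bench; z up, y along the slide, x across it. The carriage starts near the +y end (loading end) and runs towards the -y end (far stop).
- bar_top (a point): Point on the flat top of the steel index bar (36 mm wide) between the ways, mid-length of the bed, 26 mm above the bench. The bar has one hole, 12 mm wide, 14 mm deep, on the bed's centre line, always covered by the carriage, so never seen. The bar is set anew for each job: the hole may be met anywhere at a carriage travel of 26 to 64 mm.
- nest_carriage (a joint): Travel of the carriage from its stop at the loading end: 0 to 0.070 m, growing towards -y of slide_bed. Dark plate 153 mm long, top 39 mm above the bench, with the guide bush and, 44 to 100 mm ahead of the bush axis, a grey nest with a black cover shell (top at 67 mm). About 2.5 N of friction; stays where left; moved by the pin standing in its bush.
- bush_mouth (a point): Centre of the mouth of the brass guide bush on the carriage (brass collar 22 mm across on a thin round steel flange 33 mm across, standing 8 mm over the plate, mouth 47 mm above the bench); z up, moves with the carriage. The bore is vertical, 11.2 mm wide and 20 mm long; its lower end is 1 mm above the index bar.
- index_pin: Index pin: steel, 0.11 kg, straight shank 10 mm across and 33 mm long with a round nose of 5 mm radius, under a tall knurled round knob 20 mm across and 44 mm high, whose flat underside is the shoulder. Origin: at the end of the nose; z along the pin to the knob. Stands in either hole of the pin block, shoulder on the block top, 40 mm above the bench.
- index_pin_knob (a point): Middle of the grip of the index pin's knob, 24 mm above the shoulder and 57 mm above the tip; grasp here.
- index_pin_tip (a point): End of the round nose of the index pin. Resting on the bar it is 21 mm below the bush mouth; fully home, 33 mm below it.
- index_pin_shoulder (a point): Centre of the shoulder under the knob, 33 mm above the tip; fully home it lies on the bush mouth.
- pin_block: The pin block: fixed wooden block 40 (x) x 92 (y) x 40 mm high with two vertical 11.5 mm holes, 36 mm deep, 50 mm apart along its y, for the two pins. Origin: centre of its underside.
- short_pin_head (a point): The other pin, which stays in the block: low mushroom head 26 mm across and 16 mm high on a 20 mm shank, too short for this fixture. Point: centre of its head.
- amber_screwdriver: Amber-handled screwdriver, 124 mm, lying on the mat; not to be disturbed.
- lens_a: White ribbed lens cell, 34 mm across, 20 mm high, standing on the bench; not to be disturbed.
- lens_b: A second lens cell, like the first; not to be disturbed.
- spare_shell: Loose black cover shell, 46 x 78 x 24 mm, behind the pin block; not to be disturbed.
- eye_loupe: Black eye loupe, 39 mm across and 35 mm high, standing on the bench; not to be disturbed.
Mind the look-alikes: they are no part of the job. What is shaped like the index_pin but blue or green is not meant.

How it is judged:
On the way, in this order (a step that is already met when the one before it is completed fails the run):
1. the index pin has been put into the guide bush, at least 12 mm deep (z of index_pin_tip in the frame of bush_mouth below -0.012 m and horizontal distance between index_pin_tip and bush_mouth below 0.004 m), for 0.1 s.
2. the pin has dropped at least 4 mm into the hidden hole of the bar (z of index_pin_tip in the frame of bush_mouth below -0.025 m and horizontal distance between index_pin_tip and bush_mouth below 0.004 m), for 0.1 s.
At the end, for the whole second after the job is handed in: Index pin upright in the guide bush, shoulder on the bush (gap under 2 mm, centred within 3 mm, tilt under 0.06 rad) and so through into the hole of the bar, at rest, released; carriage travel over 22 mm; short pin in its place (within 10 mm) (z of index_pin_shoulder in the frame of bush_mouth below 0.002 m and horizontal distance between index_pin_shoulder and bush_mouth below 0.003 m and angle between index_pin's own z axis and vertical below 0.06 rad and value of joint nest_carriage above 0.022 m and linear speed of index_pin below 0.01 m/s and distance of short_pin_head from where it was at the start of the episode below 0.01 m); the robot touches nothing.
It fails at once if before it is home, the index pin is pressed against the fixture (bar, bush or bed) with more than 30 N (contact force between index_pin and slide_bed above 30 N and z of index_pin_shoulder in the frame of bush_mouth above 0.002 m).
It fails at once if the pin is driven onto the bush with more than 60 N (contact force between index_pin and slide_bed above 60 N).
It fails at once if the arm or gripper itself hits the fixture with more than 15 N (contact force between the arm and slide_bed above 15 N).
It fails at once if the short pin is lifted or knocked out of its place (more than 10 mm) (distance of short_pin_head from where it was at the start of the episode above 0.01 m).
It fails at once if a thing lying round the work is shifted by more than 15 mm (distance of any of amber_screwdriver, lens_a, lens_b, spare_shell, eye_loupe from where it was at the start of the episode above 0.015 m).
It also fails if it takes over 67 s, if anything falls off the work surface, if the arm or the gripper's body presses on something with over 40 N, if the wrist force passes 120 N, or if a joint passes its speed limit or range.

## Robot

A 6-joint arm with a two-finger parallel gripper is mounted at the origin on a cart in front of the work surface, level with it; the furniture and walls round the work are solid. World frame = base frame: x ahead of the robot, y to its left, z up, the work surface at z = 0. Lengths are in m, angles in rad, forces in N, time in s.
With the tool pointing down it reaches from about 0.325 to 0.9 m from the base axis. Payload 6.1 kg.
Tool frame: the origin (TCP) lies between the finger pads; the fingertips stand 19 mm ahead of it and the grasp point (between the pads) is the TCP (env.tip_extent is the distance from the TCP to the fingertips, in m); z points along the fingers, y is the line along which they close (so a half turn about z gives the same grasp; the last joint's range is limited). The gripper opens to 85 mm and grips with 20 to 120 N. Pads are 22 mm wide; open, the fingers measure 114 mm over their backs; the gripper's body (76 mm by 85 mm) begins 54 mm behind the grasp point. The pads swing forward as they close: fully open they stand 13 mm farther back than shut.
Start: joints at [1.119, 0.22, 1.526, -0, 1.395, -0.126], TCP at [0.2, 0.592, 0.25] pointing down, gripper open.
Joint ranges: [-2.98, 2.98], [-0.91, 2.08], [0.09, 2.57], [-1.24, 4.39], [0.2, 2.65], [-2.68, 2.68]. Speed limits (rad/s): [2.57, 2.57, 3.01, 3.14, 3.14, 3.14].

## Interface

Orientations are given as a unit quaternion [w, x, y, z].
In Python, from workcell import env, capture, camera_params, workorder gives the robot as it stands.
- The arm moves only by the shell command python3 -m creep 'ROWS'. ROWS is a JSON object of lists of equal length, an entry for each row: "fingers": the finger opening in m, from 0 to 0.0854; "linear": the shift along the tool's x, y, z in m, a list of three; "turn": the turn, a rotation vector about the tool's x, y, z in rad, a list of three. A call has 1 to 8 rows; each row shifts and turns the commanded pose from where the row before left it, along the tool's axes as they then stand; what a row does not reach is not made up. A row lasts 1/12 s, in which the tool goes at most 41.7 mm and 7.16 degrees, less where a joint would pass 70% of its speed; a pose out of reach is approached as far as the arm can. A call is refused whole if a number of a shift passes 0.0417 or a number of a turn 0.125, either way. A call with a gripper value outside its range is refused whole. The fingers move at their own pace and stop on an object; the grip force is fixed at half the most. Time passes only in rows, so rows that do not move let the fingers close. It gives the time, the measured TCP pose, the force, the opening and the grip force at its end, in the units of the state.
- env.get_state(): the state, without advancing time (a new reading comes with each control period).
- capture(name): name is "side" or "top" or "wrist"; returns the picture (384x512x3 uint8, red, green, blue); there is no depth.
- camera_params(name): a dict with "mtx" (3x3 intrinsics, pixels), "xyz" and "rotation" of the camera in the world; the wrist camera has in their place "T_tool_cam" (4x4, takes a point from camera to tool coordinates, whose origin is the TCP and whose axes are the flange's). Camera axes: x right, y up, looking along -z (the intrinsics and any distortion apply to the point x, -y, -z); pixel columns grow to the right and rows downward; lengths in m; the calibration is good to about 2 mm. A picture is of the moment at which its call begins: read the wrist's pose just before it. camera_params takes no time and is no camera call.
- workorder.finish_job(): hands the job in; it is judged then, once.
The state is a dict: "time": time; "joints": joint angles; "dq": joint speeds; "joint_efforts": joint torques, N m; "tcp_pos": TCP position; "orientation": TCP orientation; "contact_force": force on the tool from outside, world axes, zero at the start; "ft_torque": the same for the moment, N m; "opening": finger opening in m; "grip_force": force on a finger pad.
Only numpy, scipy, OpenCV 4.12 (cv2) and the standard library are available. Lean on these libraries where they do the work, as an engineer would, in place of code of your own. Each camera call takes 0.05 s, during which the arm holds its last target. There are 200 camera calls.

## Working session

There is one attempt and no reset: what is moved stays moved. The work goes in short steps, Python scripts to look and compute and a shell command to move; the robot and the scene stay as the last step left them, time stands still between calls to the robot, and variables do not carry over. Pictures are saved under pics/ and viewed, at most 10 in all, crops included, and the job is handed in when it is done.

```bash
mkdir -p pics; cat > h.py <<'E'
import numpy as np, cv2
from workcell import env, capture, camera_params, workorder
from scipy.spatial.transform import Rotation as R
def q2R(q): return R.from_quat([q[1],q[2],q[3],q[0]]).as_matrix()
def cam(name):
    p=camera_params(name)
    if name=='wrist':
        s=env.get_state(); T=np.array(p['T_tool_cam']); Rt=q2R(s['orientation'])
        return np.array(p['mtx']), Rt@T[:3,3]+np.array(s['tcp_pos']), Rt@T[:3,:3], p
    r=np.array(p['rotation'])
    if r.shape!=(3,3): r=q2R(r)
    return np.array(p['mtx']), np.array(p['xyz']), r, p
def ray(c,u,v):
    K,o,r,p=c; d=np.linalg.solve(K,[u,v,1]); return o, r@np.array([d[0],-d[1],-d[2]])
def onz(c,u,v,z):
    o,d=ray(c,u,v); return o+d*(z-o[2])/d[2]
def proj(c,P):
    K,o,r,p=c; x=r.T@(np.array(P)-o); q=K@np.array([x[0],-x[1],-x[2]]); return q[:2]/q[2]
def save(n,im): cv2.imwrite('pics/'+n+'.png',im[:,:,::-1])
E
python3 - <<'E'
from h import *
ims=[]
for n in ('side','top'):
    im=capture(n); np.save(n,im); save(n,im); c=cam(n); print(n,c[1],c[2].tolist(),c[0].tolist(),[k for k in c[3]])
c=cam('wrist'); im=capture('wrist'); save('wrist',im); print(c[1],c[2].tolist(),c[0].tolist(), c[3])
print(env.get_state())
E
```

```text
side [0.05927885 1.06786401 0.57352014] [[-0.8915588540229267, 0.18698390309771404, -0.41250433912344514], [-0.4528216828185162, -0.35056213812904957, 0.8197918704645687], [0.00867948055661516, 0.9176836095805209, 0.39721714379484363]] [[478.08242425730054, 0.0, 254.69220981368298], [0.0, 478.08242425730054, 191.94033868499093], [0.0, 0.0, 1.0]] ['mtx', 'xyz', 'rotation']
top [0.51995459 0.0647392  0.95297926] [[-0.0010229236406040787, 0.9979620897395796, -0.06380141902683041], [-0.9999503859746677, -0.0003886096947280371, 0.009953621030494093], [0.009908542594096476, 0.06380843537587227, 0.997912974341222]] [[366.48603466073564, 0.0, 256.543099782628], [0.0, 366.48603466073564, 185.91189284773702], [0.0, 0.0, 1.0]] ['mtx', 'xyz', 'rotation']
[0.12121412 0.61785681 0.37346793] [[0.3197893311351926, -0.8980341185070478, -0.3021084336614484], [0.9474854490521355, 0.3022651037408944, 0.10443721029870968], [-0.002471341048260099, -0.3196412505572049, 0.9475354153886003]] [[298.2424432279369, 0.0, 254.18438970163356], [0.0, 298.2424432279369, 188.8588284092266], [0.0, 0.0, 1.0]] {'mtx': a
[... 512 characters left out ...]
time': 0.15, 'joints': array([ 1.11887593e+00,  2.21097565e-01,  1.52734230e+00, -2.13236271e-06,
        1.39470985e+00, -1.26072943e-01]), 'dq': array([-0.0011375 , -0.00335611, -0.00336068, -0.00050937, -0.00057191,
        0.00047985]), 'joint_efforts': array([ 6.18687427e-04, -4.97485471e+01, -3.89904749e+01, -2.98175646e-04,
        7.11474058e-03, -1.38247387e-05]), 'tcp_pos': array([0.19986459, 0.59171773, 0.24942113]), 'orientation': array([-2.20867390e-04,  1.62203668e-01,  9.86756993e-01, -7.46542524e-04]), 'contact_force': array([-0.12835851,  0.17861306,  0.08408487]), 'ft_torque': array([-0.00856913, -0.04803842, -0.01860054]), 'grip_force': 0.0, 'opening': 0.08546681103718363}
```

View pics/top.png

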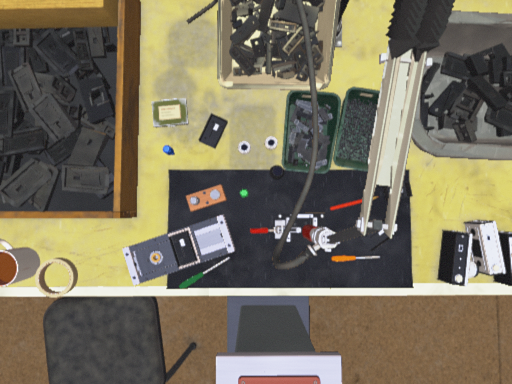

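View pics/side.png

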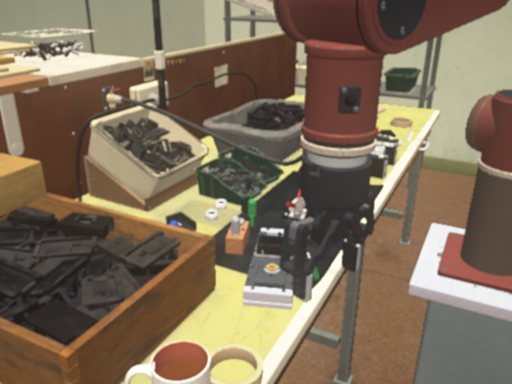

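The top view shows the slide fixture around (180,250) with the bush at (155,258), the pin block at (206,196), a blue look-alike at (168,150) and a green one at (243,193). Next I crop the block and bush in both views.

```bash
python3 - <<'E'
from h import *
t=np.load('top.npy'); s=np.load('side.npy')
a=cv2.resize(t[130:290,110:270],(400,400),interpolation=cv2.INTER_CUBIC)
b=cv2.resize(s[190:310,180:300],(400,400),interpolation=cv2.INTER_CUBIC)
save('crop1',np.hstack([a,b]))
c=cam('top')
for n,u,v,z in (('bush',155,258,.047),('pinL',196,199,.05),('pinR',217,194,.05),('green',243,193,.05),('blue',168,150,.03)): print(n,onz(c,u,v,z).round(3))
E
```

```text
bush [0.402 0.304 0.047]
pinL [0.545 0.205 0.05 ]
pinR [0.558 0.153 0.05 ]
green [0.56  0.089 0.05 ]
blue [0.67 0.28 0.03]
```

View pics/crop1.png

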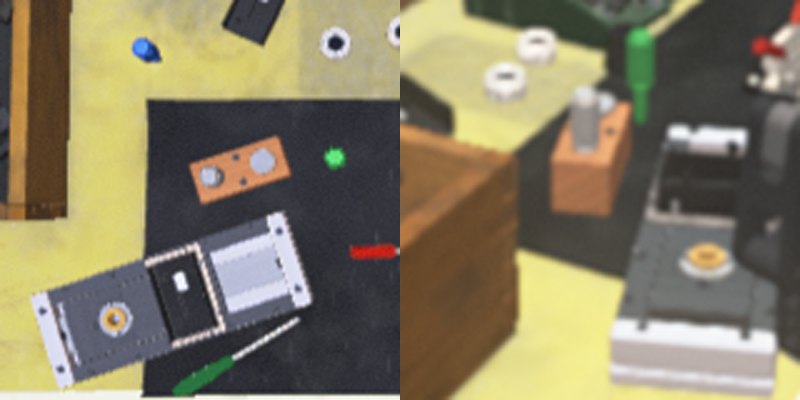

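Candidates (top-view pixels):
- **Tall steel knob**, (194,200), left hole of the block. It stands tall at (235,223) in the side view.
- **Wide low steel head**, (215,194), right hole. This is the short pin.
- **Green look-alike**, (244,193).
- **Blue look-alike**, (168,150).

I choose the tall steel knob at (194,200), which the crop confirms. Next I work out the move to hover over it.

```bash
python3 - <<'E'
from h import *
c=cam('top')
f=lambda x,y,z:onz(c,110+x*.4,130+y*.4,z)
k=f(211,174,.084); h=f(262,160,.056); print('knob',k,'short',h, np.linalg.norm((k-h)[:2]))
e1=f(52,337,.036);e2=f(290,258,.036);d=(e2-e1)[:2];print(e1,e2,np.linalg.norm(d),'slide dir',np.degrees(np.arctan2(d[1],d[0])))
b=(h-k)[:2];print('block dir',np.degrees(np.arctan2(b[1],b[0])))
print('bush',f(116,319,.047))
th=np.arctan2(d[1],d[0])+np.pi/2
s=env.get_state();Rt=q2R(s['orientation']);cur=np.arctan2(Rt[1,1],Rt[0,1]);print('tool y now',np.degrees(cur),'want',np.degrees(th),'turn z',cur-th)
T=np.column_stack([[-np.sin(th),np.cos(th),0],[np.cos(th),np.sin(th),0],[0,0,-1]])
print('shift after turn',T.T@(np.array([k[0],k[1],.2])-s['tcp_pos']))
E
```

```text
knob [0.54311177 0.20316964 0.084     ] short [0.55751535 0.15793848 0.056     ] 0.04746915978125105
[0.38384661 0.36576323 0.036     ] [0.46087152 0.13160934 0.036     ] 0.24649723051268246 slide dir -71.79138231188901
block dir -72.33625341616879
bush [0.4026901  0.30025309 0.047     ]
tool y now 71.33034649352768 want 18.208617688110984 turn z 0.9271490720060356
shift after turn [-0.47634869  0.20464645  0.04942113]
```

```bash
python3 -m creep '{"fingers":[0.085,0.085,0.085,0.085,0.085,0.085,0.085,0.085],"linear":[[0,0,0],[0,0,0],[0,0,0],[0,0,0],[0,0,0],[0,0,0],[0,0,0],[0,0,0]],"turn":[[0,0,0.116],[0,0,0.116],[0,0,0.116],[0,0,0.116],[0,0,0.116],[0,0,0.116],[0,0,0.116],[0,0,0.116]]}'
python3 -m creep '{"fingers":[0.085,0.085,0.085,0.085,0.085,0.085,0.085,0.085],"linear":[[-0.034,0.0146,0],[-0.034,0.0146,0],[-0.034,0.0146,0],[-0.034,0.0146,0],[-0.034,0.0146,0],[-0.034,0.0146,0],[-0.034,0.0146,0],[-0.034,0.0146,0]],"turn":[[0,0,0],[0,0,0],[0,0,0],[0,0,0],[0,0,0],[0,0,0],[0,0,0],[0,0,0]]}'
python3 -m creep '{"fingers":[0.085,0.085,0.085,0.085,0.085,0.085,0.085,0.085],"linear":[[-0.034,0.0146,0.008],[-0.034,0.0146,0.008],[-0.034,0.0146,0.008],[-0.034,0.0146,0.008],[-0.034,0.0146,0.008],[-0.034,0.0146,0.008],[0,0,0],[0,0,0]],"turn":[[0,0,0],[0,0,0],[0,0,0],[0,0,0],[0,0,0],[0,0,0],[0,0,0],[0,0,0]]}'
python3 - <<'E'
from h import *
import pickle
c=cam('wrist'); im=capture('wrist'); np.save('w1',im); pickle.dump(c[:3],open('w1.pkl','wb')); save('w1',im)
for n,P in (('knob',(.543,.203,.084)),('bush',(.4027,.3003,.047)),('short',(.5575,.158,.056))): print(n,proj(c,P))
E
```

```text
time: 0.82
tcp_pos: [0.1999, 0.5919, 0.2498]
orientation: [0.0, 0.589, 0.808, -0.0]
contact_force: [-0.6, -0.5, 0.4]
opening: 0.0848
grip_force: 0.0
time: 1.48
tcp_pos: [0.3965, 0.3685, 0.2501]
orientation: [-0.0, 0.587, 0.81, -0.0]
contact_force: [-0.3, -0.2, 0.1]
opening: 0.085
grip_force: 0.0
time: 2.15
tcp_pos: [0.543, 0.2017, 0.2012]
orientation: [-0.001, 0.588, 0.809, -0.001]
contact_force: [-0.2, 0.4, -0.6]
opening: 0.0852
grip_force: 0.0
knob [255.89842334 188.19013931]
bush [130.8203026   17.94112657]
short [255.63464177 224.36421509]
```

View pics/w1.png

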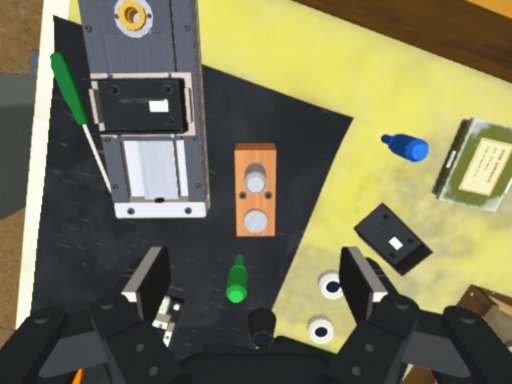

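The wrist view shows the block at (255,190), the knob top of the index pin at (256,183), the short pin's head at (256,221), and the bush at (132,14). I now measure these by mask.

```bash
cat > m.py <<'E'
from h import *
def blobs(m,amin=30):
    n,l,st,ce=cv2.connectedComponentsWithStats(m.astype(np.uint8)); return [(st[i].tolist(),ce[i].round(2).tolist(),l==i) for i in range(1,n) if st[i][4]>=amin]
E
python3 - <<'E'
from m import *
import pickle
im=np.load('w1.npy'); c=(*pickle.load(open('w1.pkl','rb')),None)
hsv=cv2.cvtColor(im,cv2.COLOR_RGB2HSV).astype(int); H,S,V=[hsv[...,i] for i in range(3)]
print('profile col256',[tuple(im[r,256]) [0] for r in range(160,238)])
print('row183',im[183,240:272,0].tolist())
roi=np.zeros(H.shape,bool); roi[140:240,230:280]=1
print('grey',[b[:2] for b in blobs(roi&(S<40)&(V>110))])
o=roi&(H<15)&(S>100); p=np.argwhere(o)[:,::-1].astype(np.float32); print('block',cv2.minAreaRect(p))
roi[:]=0; roi[0:45,100:165]=1
b=roi&(H>12)&(H<28)&(S>110); print('brass',[x[:2] for x in blobs(b)])
b=roi&(V>160); 
for x in blobs(b): print(x[:2],cv2.fitEllipse(cv2.findContours(x[2].astype(np.uint8),0,2)[0][0]))
ce=cv2.HoughCircles(cv2.cvtColor(im,cv2.COLOR_RGB2GRAY)[140:240,230:280],cv2.HOUGH_GRADIENT,1,15,param1=80,param2=8,minRadius=8,maxRadius=16); print(ce)
E
```

```text
profile col256 [np.uint8(236), np.uint8(233), np.uint8(190), np.uint8(145), np.uint8(131), np.uint8(124), np.uint8(123), np.uint8(122), np.uint8(123), np.uint8(123), np.uint8(125), np.uint8(139), np.uint8(160), np.uint8(186), np.uint8(197), np.uint8(201), np.uint8(203), np.uint8(211), np.uint8(215), np.uint8(214), np.uint8(214), np.uint8(214), np.uint8(213), np.uint8(213), np.uint8(214), np.uint8(212), np.uint8(212), np.uint8(212), np.uint8(215), np.uint8(218), np.uint8(218), np.uint8(213), np.uint8(179), np.uint8(206), np.uint8(232), np.uint8(237), np.uint8(237), np.uint8(238), np.uint8(238), np.uint8(238), np.uint8(237), np.uint8(237), np.uint8(237), np.uint8(237), np.uint8(237), np.uint8(237), np.uint8(237), np.uint8(235), np.uint8(218), np.uint8(163), np.uint8(169), np.uint8(198), np.uint8(202), np.uint8(199), np.uint8(200), np.uint8(202), np.uint8(206), np.uint8(209), np.uint8(208), np.uint8(208), np.uint8(206), np.uint8(208), np.uint8(209), np.uint8(210), np.uint8(210), np.uint8(208), np.uint8(206), np.uint8(204), np.uint8(201), np.uint8(201), np.uint8(202), np.uint8(202), np.uint8(197), np.uint8(197), np.uint8(213), np.uint8(196), np.uint8(127), np.uint8(61)]
row183 [238, 238, 236, 223, 183, 179, 181, 196, 214, 217, 215, 215, 214, 214, 213, 214, 213, 214, 213, 211, 212, 214, 217, 207, 179, 171, 177, 205, 223, 224, 223, 226]
grey [([244, 164, 23, 29, 512], [255.03, 178.42]), ([244, 210, 23, 23, 421], [255.11, 220.83])]
block ((255.0, 189.5), (93.0, 42.0), 90.0)
brass [([118, 0, 28, 31, 574], [131.16, 14.69])]
([114, 0, 39, 38, 1026], [133.29, 17.19]) ((133.36293029785156, 15.149513244628906), (36.13367462158203, 44.182594299316406), 160.95045471191406)
[[[25.5 81.5 11.8]
  [25.5 41.5  9.6]
  [37.5 25.5 15.4]]]
```

```bash
python3 - <<'E'
from h import *
import pickle
c=(*pickle.load(open('w1.pkl','rb')),None); s=env.get_state(); Rt=q2R(s['orientation'])
k=onz(c,255.3,182,.084); h=onz(c,255.3,221,.056); b=onz(c,131.5,14.8,.047)
print(k,h,np.linalg.norm((k-h)[:2]),'bush',b)
print('tool shift to grasp',Rt.T@(np.array([k[0],k[1],.064])-s['tcp_pos']),s['tcp_pos'])
d=(h-k)[:2];print(np.degrees(np.arctan2(d[1],d[0])), Rt.round(3).tolist())
E
```

```text
[0.54080128 0.20810344 0.084     ] [0.55605096 0.16137707 0.056     ] 0.04915186503508946 bush [0.40281571 0.30274195 0.047     ]
tool shift to grasp [0.00529874 0.00024388 0.13763408] [0.5424399  0.20297959 0.20163117]
-71.92531877395338 [[-0.31, 0.951, -0.002], [0.951, 0.31, 0.0], [0.001, -0.002, -1.0]]
```

```bash
python3 -m creep '{"fingers":[0.085,0.085,0.085,0.085],"linear":[[0.004,0,0.035],[0,0,0.035],[0,0,0],[0,0,0]],"turn":[[0,0,0],[0,0,0],[0,0,0],[0,0,0]]}'
python3 - <<'E'
from m import *
c=cam('wrist'); s=env.get_state(); im=capture('wrist'); np.save('w2',im); save('w2',im)
hsv=cv2.cvtColor(im,cv2.COLOR_RGB2HSV).astype(int); H,S,V=[hsv[...,i] for i in range(3)]
p=proj(c,(.5408,.208,.084)); print(p)
u,v=p.astype(int)
roi=np.zeros(H.shape,bool); roi[max(0,v-60):v+90,u-40:u+40]=1
print('grey',[b[:2] for b in blobs(roi&(S<40)&(V>100))])
print('colprof',im[v-40:v+90,u,0].tolist())
print('rowprof',im[v,u-30:u+30,0].tolist())
E
```

```text
time: 2.53
tcp_pos: [0.5388, 0.2082, 0.1307]
orientation: [-0.002, 0.586, 0.81, -0.002]
contact_force: [0.3, -0.0, -0.6]
opening: 0.0849
grip_force: 0.0
[258.74064293 226.6486996 ]
grey [([238, 195, 41, 45, 1150], [258.18, 218.86]), ([243, 253, 30, 29, 683], [257.62, 266.57])]
colprof [241, 241, 241, 241, 241, 241, 240, 219, 177, 156, 140, 132, 132, 130, 131, 131, 131, 131, 131, 130, 130, 129, 130, 130, 131, 148, 185, 196, 204, 212, 213, 211, 212, 215, 222, 227, 227, 226, 226, 225, 225, 225, 225, 226, 226, 226, 224, 223, 224, 225, 227, 229, 229, 230, 237, 242, 243, 243, 243, 243, 243, 243, 243, 241, 236, 196, 143, 140, 183, 214, 220, 218, 215, 213, 213, 216, 218, 221, 221, 222, 221, 220, 221, 221, 222, 223, 223, 222, 221, 220, 218, 216, 214, 215, 217, 209, 172, 106, 56, 51, 56, 55, 53, 50, 51, 50, 51, 50, 49, 49, 52, 52, 52, 52, 51, 50, 50, 50, 51, 51, 51, 51, 50, 50, 49, 51, 55, 54, 52, 49]
rowprof [57, 59, 58, 68, 130, 215, 243, 246, 246, 246, 246, 246, 246, 245, 239, 212, 182, 188, 191, 198, 210, 222, 224, 225, 227, 227, 227, 226, 225, 225, 225, 225, 225, 225, 225, 226, 225, 224, 224, 224, 222, 210, 194, 192, 190, 197, 218, 232, 233, 234, 235, 237, 238, 239, 236, 207, 89, 52, 51, 53]
```

View pics/w2.png

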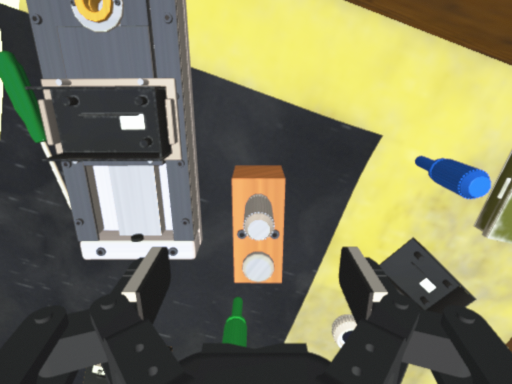

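```bash
python3 -m creep '{"fingers":[0.055,0.055,0.055,0.055,0.055,0.055,0.055,0.055],"linear":[[0,0.002,0],[0,0,0.01],[0,0,0.011],[0,0,0.012],[0,0,0.012],[0,0,0.012],[0,0,0.01],[0,0,0]],"turn":[[0,0,0],[0,0,0],[0,0,0],[0,0,0],[0,0,0],[0,0,0],[0,0,0],[0,0,0]]}'
python3 -m creep '{"fingers":[0.03,0.02,0.01,0.01,0.01,0.01,0.01,0.01],"linear":[[0,0,0],[0,0,0],[0,0,0],[0,0,0],[0,0,0],[0,0,0],[0,0,0],[0,0,0]],"turn":[[0,0,0],[0,0,0],[0,0,0],[0,0,0],[0,0,0],[0,0,0],[0,0,0],[0,0,0]]}'
```

```text
time: 3.25
tcp_pos: [0.5411, 0.2073, 0.0618]
orientation: [-0.002, 0.587, 0.81, -0.002]
contact_force: [-0.5, -1.0, -1.0]
opening: 0.055
grip_force: 0.0
time: 3.92
tcp_pos: [0.5429, 0.2078, 0.0662]
orientation: [-0.0, 0.587, 0.81, -0.0]
contact_force: [-4.6, -1.6, 5.1]
opening: 0.0189
grip_force: 58.5
```

```bash
python3 -m creep '{"fingers":[0.01,0.01,0.01,0.01,0.01,0.01,0.01,0.01],"linear":[[0,0,-0.005],[0,0,-0.01],[0,0,-0.015],[0,0,-0.015],[0,0,-0.02],[0,0,-0.02],[0,0,-0.015],[0,0,0]],"turn":[[0,0,0],[0,0,0],[0,0,0],[0,0,0],[0,0,0],[0,0,0],[0,0,0],[0,0,0]]}'
python3 - <<'E'
from m import *
s=env.get_state(); c=cam('wrist'); im=capture('wrist'); np.save('w3',im); save('w3',im)
Rt=q2R(s['orientation']);p=s['tcp_pos'];print(p,s['contact_force'],s['opening'])
for k,z in(('top',-.020),('mid',0),('shoulder',.024),('tip',.057)): print(k,proj(c,p+Rt@[0,0,z]))
print('bush',proj(c,(.4028,.3027,.047)))
E
```

```text
time: 4.58
tcp_pos: [0.5463, 0.2088, 0.1707]
orientation: [0.003, 0.587, 0.81, 0.003]
contact_force: [0.5, -0.5, -0.1]
opening: 0.0184
grip_force: 58.6
[0.54630974 0.2087677  0.17069785] [ 0.54931974 -0.5072029  -0.1166493 ] 0.01842854396664434
top [256.10219942 295.00581545]
mid [255.85630607 267.76248549]
shoulder [255.63502304 243.2458137 ]
tip [255.41375988 218.73134439]
bush [106.82926188  12.74654493]
```

View pics/w3.png

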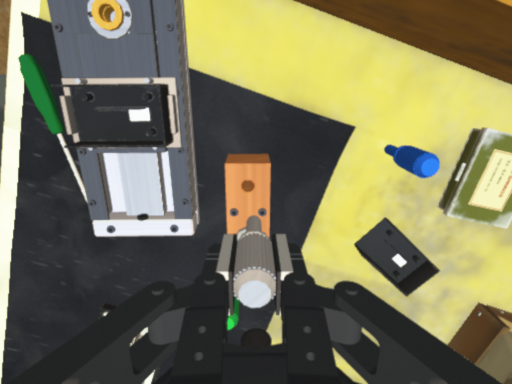

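The wrist view shows the pin held upright: knob top (256,293), nose (254,218). The short pin is hidden behind the hand and the block's left hole is empty at (248,185). I now move over the bush, seen at (107,13).

```bash
python3 -m creep '{"fingers":[0.01,0.01,0.01,0.01,0.01,0.01,0.01,0.01],"linear":[[0.0268,-0.0214,0],[0.0268,-0.0214,0],[0.0268,-0.0214,0],[0.0268,-0.0214,0],[0.0268,-0.0214,0],[0,0,0.015],[0,0,0.015],[0,0,0]],"turn":[[0,0,0],[0,0,0],[0,0,0],[0,0,0],[0,0,0],[0,0,0],[0,0,0],[0,0,0]]}'
python3 -m creep '{"fingers":[0.01,0.01],"linear":[[0,0,0],[0,0,0]],"turn":[[0,0,0],[0,0,0]]}'
python3 - <<'E'
from m import *
s=env.get_state(); c=cam('wrist'); im=capture('wrist'); np.save('w4',im)
a=im[100:340,150:350]; save('w4',cv2.resize(a,(667,800*240//200*200//240)) if 0 else cv2.resize(a,(500,600),interpolation=cv2.INTER_CUBIC))
Rt=q2R(s['orientation']);p=s['tcp_pos'];print(p,s['contact_force'],s['opening'],[env.get_state()['tcp_pos'].round(4) for _ in range(3)])
for k,z in(('top',-.020),('shoulder',.024),('tip',.057)): print(k,proj(c,p+Rt@[0,0,z]))
print('bush',proj(c,(.4028,.3027,.047)))
hsv=cv2.cvtColor(im,cv2.COLOR_RGB2HSV).astype(int); H,S,V=[hsv[...,i] for i in range(3)]
b=(H>12)&(H<28)&(S>110); b[:, :180]=0; b[:,340:]=0; print('brass',[x[:2] for x in blobs(b)])
E
```

```text
time: 5.3
tcp_pos: [0.3968, 0.3012, 0.1316]
orientation: [-0.001, 0.586, 0.81, -0.003]
contact_force: [-0.5, -0.4, -1.7]
opening: 0.0188
grip_force: 58.9
time: 5.47
tcp_pos: [0.4001, 0.3018, 0.1353]
orientation: [-0.0, 0.587, 0.81, -0.0]
contact_force: [0.5, -0.1, -0.9]
opening: 0.0185
grip_force: 58.9
[0.40005358 0.30178169 0.13532553] [ 0.45014819 -0.14102361 -0.8551485 ] 0.018514585566481914 [array([0.4005, 0.3019, 0.1358]), array([0.4005, 0.3019, 0.1358]), array([0.4005, 0.3019, 0.1358])]
top [256.11595909 295.01645051]
shoulder [255.64530732 243.25139514]
tip [255.4224027  218.73503105]
bush [259.10172261 201.66602998]
brass [([244, 0, 6, 15, 36], [246.11, 5.44]), ([319, 0, 5, 24, 64], [321.0, 10.72]), ([257, 12, 22, 36, 233], [268.1, 27.63]), ([316, 34, 5, 22, 50], [317.66, 44.92]), ([239, 46, 27, 46, 440], [254.28, 72.81]), ([232, 93, 40, 3, 58], [252.83, 94.6]), ([185, 170, 11, 10, 43], [190.84, 174.16]), ([245, 187, 28, 28, 531], [258.59, 201.12]), ([318, 212, 22, 14, 94], [329.53, 218.79]), ([333, 351, 7, 16, 34], [336.47, 358.29])]
```

View pics/w4.png

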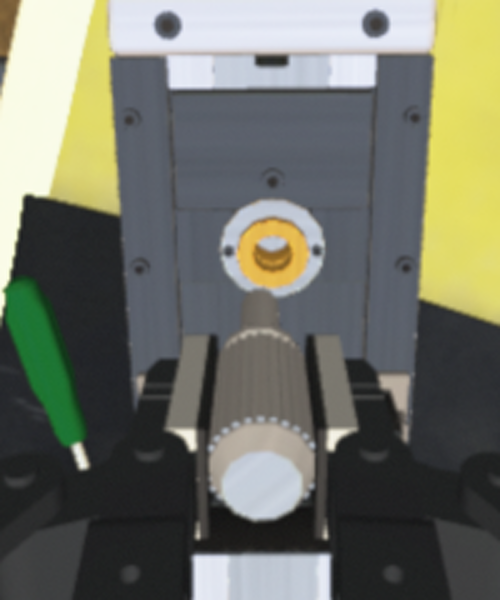

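The pin tip is at about (254.4,216.5) and the bush mouth at about (258.6,201.5). I compute the remaining shift.

```bash
python3 - <<'E'
from m import *
s=env.get_state(); c=cam('wrist'); Rt=q2R(s['orientation']);p=s['tcp_pos']
print(p,(s['orientation']))
for v in (200.5,201.5,202.5): print(Rt.T@(onz(c,258.6,v,.047)-p))
print(Rt.T@(onz(c,254.4,218.7,p[2]-.057)-p), 'knobtop', Rt.T@(onz(c,254.8,293.5,p[2]+.02)-p))
E
```

```text
[0.40048545 0.30189832 0.13580821] [1.49181510e-04 5.86915776e-01 8.09647917e-01 3.16779935e-04]
[0.00078959 0.00254669 0.08881009]
[-2.84404968e-05  2.55082850e-03  8.88099819e-02]
[-0.00084835  0.00255497  0.08880988]
[ 2.49575811e-05 -6.77912512e-04  5.69995508e-02] knobtop [ 0.00076049 -0.00055162 -0.02000029]
```

```bash
python3 -m creep '{"fingers":[0.01,0.01,0.01,0.01,0.01,0.01],"linear":[[0,0.003,0],[0,0,0.008],[0,0,0.008],[0,0,0.008],[0,0,0],[0,0,0]],"turn":[[0,0,0],[0,0,0],[0,0,0],[0,0,0],[0,0,0],[0,0,0]]}'
python3 - <<'E'
from m import *
s=env.get_state(); c=cam('wrist'); im=capture('wrist'); np.save('w5',im)
a=im[160:310,190:315]; save('w5',cv2.resize(a,(500,600),interpolation=cv2.INTER_CUBIC))
Rt=q2R(s['orientation']);p=s['tcp_pos'];print(p,s['contact_force'],s['opening'])
for k,z in(('top',-.020),('shoulder',.024),('tip',.057)): print(k,proj(c,p+Rt@[0,0,z]))
hsv=cv2.cvtColor(im,cv2.COLOR_RGB2HSV).astype(int); H,S,V=[hsv[...,i] for i in range(3)]
b=(H>12)&(H<28)&(S>110); b[:, :230]=0; b[:,290:]=0; b[:170]=0;print('brass',[x[:2] for x in blobs(b)])
E
```

```text
time: 6.02
tcp_pos: [0.4019, 0.3024, 0.1101]
orientation: [-0.001, 0.587, 0.81, -0.001]
contact_force: [-0.4, 0.3, -2.3]
opening: 0.0181
grip_force: 58.9
[0.40191902 0.30238773 0.11008573] [-0.35860749  0.31278327 -2.30815792] 0.0181148384693937
top [256.11926828 295.01922759]
shoulder [255.64779508 243.25291861]
tip [255.42450249 218.73607887]
brass [([241, 199, 32, 29, 530], [257.35, 211.67])]
```

View pics/w5.png

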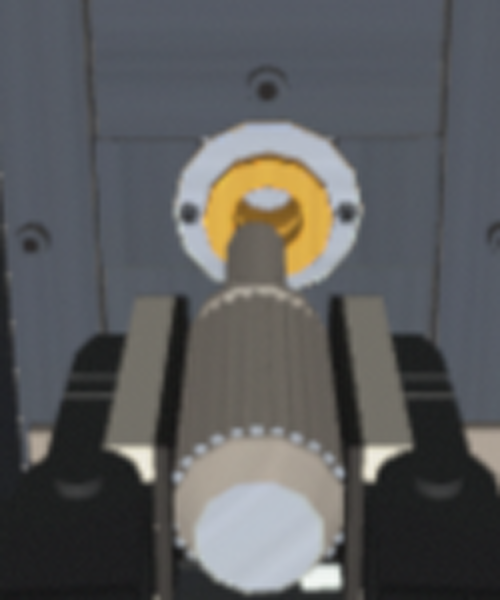

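The nose sits at about (254.1,215.5) and the mouth centre at about (257.1,214.5), so the pin still needs about 2 mm in +y of the tool. I then descend in small steps.

```bash
python3 -m creep '{"fingers":[0.01,0.01,0.01,0.01],"linear":[[0,0.002,0],[0,0,0.003],[0,0,0],[0,0,0]],"turn":[[0,0,0],[0,0,0],[0,0,0],[0,0,0]]}'
python3 - <<'E'
from m import *
s=env.get_state(); im=capture('wrist'); np.save('w6',im)
print(s['tcp_pos'],s['contact_force'],s['ft_torque'])
hsv=cv2.cvtColor(im,cv2.COLOR_RGB2HSV).astype(int); H,S,V=[hsv[...,i] for i in range(3)]
b=(H>12)&(H<28)&(S>110); b[:, :230]=0; b[:,290:]=0; b[:170]=0
for v in range(206,230,2): print(v,''.join('#' if x else '.' for x in b[v,236:280]),im[v,246:270,0].tolist())
E
```

```text
time: 6.4
tcp_pos: [0.4046, 0.3035, 0.1083]
orientation: [-0.0, 0.587, 0.81, -0.0]
contact_force: [0.7, 0.6, -1.6]
opening: 0.0188
grip_force: 58.9
[0.40459703 0.30349445 0.10828073] [ 0.66694978  0.58977472 -1.55292417] [0.04503198 0.01984524 0.00680487]
206 ....#########################............... [220, 219, 218, 220, 222, 223, 222, 222, 220, 219, 220, 221, 221, 220, 222, 222, 220, 207, 176, 138, 152, 174, 177, 178]
208 ..###########.......###########............. [219, 214, 206, 195, 194, 201, 196, 195, 192, 195, 206, 216, 220, 221, 221, 222, 221, 219, 216, 208, 175, 157, 176, 180]
210 ..#########............########............. [179, 172, 179, 179, 178, 180, 180, 178, 177, 179, 182, 184, 187, 202, 219, 222, 221, 218, 215, 219, 212, 188, 184, 185]
212 .###########..........##########............ [125, 129, 142, 159, 170, 176, 177, 175, 169, 160, 151, 131, 121, 128, 170, 218, 221, 218, 215, 219, 221, 202, 170, 174]
214 .###############################............ [130, 129, 129, 130, 130, 129, 130, 129, 125, 124, 125, 124, 125, 137, 163, 192, 219, 218, 215, 220, 221, 215, 191,
[... 473 characters left out ...]
 217, 215, 219, 223, 218, 188, 181]
222 ..#########..............######............. [159, 100, 94, 96, 98, 100, 101, 104, 104, 107, 106, 105, 103, 102, 126, 183, 218, 218, 214, 219, 214, 192, 182, 181]
224 ...########..............#####.............. [164, 102, 94, 96, 99, 99, 102, 103, 105, 107, 106, 105, 103, 102, 115, 170, 218, 218, 212, 207, 188, 176, 179, 180]
226 .....######..............###................ [145, 99, 95, 96, 98, 100, 102, 103, 104, 106, 106, 106, 103, 101, 109, 162, 214, 204, 184, 172, 174, 173, 173, 169]
228 ........###................................. [143, 100, 96, 97, 98, 99, 102, 103, 106, 107, 107, 105, 103, 100, 103, 144, 184, 170, 171, 171, 172, 174, 164, 125]
```

```bash
python3 -m creep '{"fingers":[0.01,0.01,0.01,0.01],"linear":[[0.0005,-0.0006,0],[0,0,0.002],[0,0,0.002],[0,0,0]],"turn":[[0,0,0],[0,0,0],[0,0,0],[0,0,0]]}'
python3 -m creep '{"fingers":[0.01,0.01,0.01],"linear":[[0,0,0.002],[0,0,0],[0,0,0]],"turn":[[0,0,0],[0,0,0],[0,0,0]]}'
```

```text
time: 6.78
tcp_pos: [0.4035, 0.3036, 0.1038]
orientation: [-0.0, 0.587, 0.81, -0.0]
contact_force: [-0.5, -0.0, -1.2]
opening: 0.0186
grip_force: 58.9
time: 7.03
tcp_pos: [0.4038, 0.3037, 0.1021]
orientation: [-0.0, 0.587, 0.81, -0.0]
contact_force: [-0.3, -0.1, -1.8]
opening: 0.0186
grip_force: 58.9
```

```bash
python3 -m creep '{"fingers":[0.01,0.01,0.01,0.01],"linear":[[0,0,0.0015],[0,0,0.0015],[0,0,0],[0,0,0]],"turn":[[0,0,0],[0,0,0],[0,0,0],[0,0,0]]}'
python3 -m creep '{"fingers":[0.01,0.01,0.01,0.01],"linear":[[0,0,0.0015],[0,0,0.0015],[0,0,0],[0,0,0]],"turn":[[0,0,0],[0,0,0],[0,0,0],[0,0,0]]}'
```

```text
time: 7.37
tcp_pos: [0.4038, 0.3037, 0.0991]
orientation: [-0.0, 0.587, 0.81, -0.0]
contact_force: [-0.2, -0.1, -1.1]
opening: 0.0185
grip_force: 58.9
time: 7.7
tcp_pos: [0.4038, 0.3037, 0.0961]
orientation: [-0.0, 0.587, 0.81, -0.0]
contact_force: [-1.3, 0.1, -1.6]
opening: 0.0187
grip_force: 58.9
```

```bash
python3 -m creep '{"fingers":[0.01,0.01,0.01,0.01],"linear":[[0,0,0.0015],[0,0,0.0015],[0,0,0],[0,0,0]],"turn":[[0,0,0],[0,0,0],[0,0,0],[0,0,0]]}'
python3 -m creep '{"fingers":[0.01,0.01,0.01,0.01],"linear":[[0,0,0.0015],[0,0,0.0015],[0,0,0],[0,0,0]],"turn":[[0,0,0],[0,0,0],[0,0,0],[0,0,0]]}'
python3 -m creep '{"fingers":[0.01,0.01,0.01,0.01],"linear":[[0,0,0.001],[0,0,0.001],[0,0,0],[0,0,0]],"turn":[[0,0,0],[0,0,0],[0,0,0],[0,0,0]]}'
```

```text
time: 8.03
tcp_pos: [0.4038, 0.3037, 0.0931]
orientation: [-0.0, 0.587, 0.81, -0.0]
contact_force: [-0.7, 0.2, -0.7]
opening: 0.0187
grip_force: 58.9
time: 8.37
tcp_pos: [0.4038, 0.3037, 0.0901]
orientation: [-0.0, 0.587, 0.81, -0.0]
contact_force: [0.0, 1.1, -1.3]
opening: 0.0186
grip_force: 58.9
time: 8.7
tcp_pos: [0.4038, 0.3038, 0.0882]
orientation: [-0.0, 0.587, 0.81, -0.0]
contact_force: [-0.3, 1.1, -0.9]
opening: 0.0185
grip_force: 58.9
```

```bash
python3 -m creep '{"fingers":[0.01,0.01,0.01,0.01],"linear":[[0,0,0.001],[0,0,0.001],[0,0,0],[0,0,0]],"turn":[[0,0,0],[0,0,0],[0,0,0],[0,0,0]]}'
python3 -m creep '{"fingers":[0.01,0.01,0.01],"linear":[[0,0,0.001],[0,0,0],[0,0,0]],"turn":[[0,0,0],[0,0,0],[0,0,0]]}'
```

```text
time: 9.03
tcp_pos: [0.4038, 0.3038, 0.0862]
orientation: [-0.0, 0.587, 0.81, -0.0]
contact_force: [-0.6, 0.5, -2.8]
opening: 0.0186
grip_force: 58.9
time: 9.28
tcp_pos: [0.4038, 0.3038, 0.0852]
orientation: [-0.0, 0.587, 0.81, -0.0]
contact_force: [-0.0, 1.6, -1.2]
opening: 0.0188
grip_force: 58.9
```

```bash
python3 -m creep '{"fingers":[0.01,0.01,0.01],"linear":[[0,0,0.0005],[0,0,0],[0,0,0]],"turn":[[0,0,0],[0,0,0],[0,0,0]]}'
python3 -m creep '{"fingers":[0.01,0.01,0.01],"linear":[[0,0,0.0005],[0,0,0],[0,0,0]],"turn":[[0,0,0],[0,0,0],[0,0,0]]}'
```

```text
time: 9.53
tcp_pos: [0.4039, 0.3038, 0.0849]
orientation: [-0.0, 0.587, 0.81, 0.0]
contact_force: [-2.1, 0.6, -0.2]
opening: 0.019
grip_force: 59.0
time: 9.78
tcp_pos: [0.4039, 0.3039, 0.0847]
orientation: [0.0, 0.587, 0.81, 0.0]
contact_force: [-3.1, -0.3, 4.6]
opening: 0.0183
grip_force: 59.7
```

In contact at about 6 N, with stiffness around 10 N/mm. I press slightly more and start sliding along tool -x, which is the slide direction at -71.9°.

```bash
python3 -m creep '{"fingers":[0.01,0.01,0.01],"linear":[[0,0,0.0003],[0,0,0],[0,0,0]],"turn":[[0,0,0],[0,0,0],[0,0,0]]}'
python3 -m creep '{"fingers":[0.01,0.01,0.01,0.01,0.01],"linear":[[-0.001,0,0],[-0.001,0,0],[-0.001,0,0],[-0.001,0,0],[-0.001,0,0]],"turn":[[0,0,0],[0,0,0],[0,0,0],[0,0,0],[0,0,0]]}'
```

```text
time: 10.03
tcp_pos: [0.404, 0.3039, 0.0846]
orientation: [0.0, 0.587, 0.81, 0.0]
contact_force: [-3.8, -0.5, 6.0]
opening: 0.0185
grip_force: 60.0
time: 10.45
tcp_pos: [0.4051, 0.3005, 0.0846]
orientation: [-0.001, 0.587, 0.81, 0.001]
contact_force: [-5.1, 4.6, 6.3]
opening: 0.0183
grip_force: 59.9
```

```bash
python3 -m creep '{"fingers":[0.01,0.01,0.01,0.01,0.01,0.01,0.01,0.01],"linear":[[-0.0015,-0.0003,0],[-0.002,0,0],[-0.002,0,0],[-0.002,0,0],[-0.002,0,0],[-0.002,0,0],[-0.002,0,0],[-0.0015,0,0]],"turn":[[0,0,0],[0,0,0],[0,0,0],[0,0,0],[0,0,0],[0,0,0],[0,0,0],[0,0,0]]}'
python3 -m creep '{"fingers":[0.01,0.01],"linear":[[0,0,0],[0,0,0]],"turn":[[0,0,0],[0,0,0]]}'
```

```text
time: 11.12
tcp_pos: [0.4099, 0.2861, 0.0847]
orientation: [-0.001, 0.587, 0.81, 0.001]
contact_force: [-3.8, 5.7, 5.5]
opening: 0.0186
grip_force: 59.9
time: 11.28
tcp_pos: [0.41, 0.2856, 0.0846]
orientation: [-0.0, 0.587, 0.81, 0.001]
contact_force: [-3.3, 3.0, 6.0]
opening: 0.0186
grip_force: 59.9
```

```bash
A='"fingers":[0.01,0.01,0.01,0.01]'; python3 -m creep '{"fingers":[0.01,0.01,0.01,0.01],"linear":[[-0.001,0,0.0004],[-0.001,0,0],[-0.001,0,0],[-0.001,0,0]],"turn":[[0,0,0],[0,0,0],[0,0,0],[0,0,0]]}' | grep -E 'tcp|contact'
python3 -m creep '{"fingers":[0.01,0.01,0.01],"linear":[[-0.001,0,0],[-0.001,0,0],[-0.001,0,0]],"turn":[[0,0,0],[0,0,0],[0,0,0]]}' | grep -E 'tcp|contact'
python3 -m creep '{"fingers":[0.01,0.01,0.01],"linear":[[-0.001,0,0],[-0.001,0,0],[-0.001,0,0]],"turn":[[0,0,0],[0,0,0],[0,0,0]]}' | grep -E 'tcp|contact'
python3 -m creep '{"fingers":[0.01,0.01,0.01],"linear":[[-0.001,0,0],[-0.001,0,0],[-0.001,0,0]],"turn":[[0,0,0],[0,0,0],[0,0,0]]}' | grep -E 'tcp|contact'
```

```text
tcp_pos: [0.4111, 0.2827, 0.0846]
contact_force: [-5.2, 6.9, 7.1]
tcp_pos: [0.412, 0.2798, 0.0846]
contact_force: [-5.1, 6.5, 7.5]
tcp_pos: [0.413, 0.2769, 0.0846]
contact_force: [-5.5, 5.9, 8.6]
tcp_pos: [0.4139, 0.2741, 0.0846]
contact_force: [-6.2, 5.9, 7.1]
```

```bash
python3 -m creep '{"fingers":[0.01,0.01,0.01],"linear":[[-0.001,0,0],[-0.001,0,0],[-0.001,0,0]],"turn":[[0,0,0],[0,0,0],[0,0,0]]}' | grep -E 'tcp|contact'
python3 -m creep '{"fingers":[0.01,0.01,0.01],"linear":[[-0.001,0,0],[-0.001,0,0],[-0.001,0,0]],"turn":[[0,0,0],[0,0,0],[0,0,0]]}' | grep -E 'tcp|contact'
python3 -m creep '{"fingers":[0.01,0.01,0.01],"linear":[[-0.001,0,0],[-0.001,0,0],[-0.001,0,0]],"turn":[[0,0,0],[0,0,0],[0,0,0]]}' | grep -E 'tcp|contact'
```

```text
tcp_pos: [0.4151, 0.2702, 0.0841]
contact_force: [-1.8, 3.0, 2.9]
tcp_pos: [0.416, 0.2665, 0.0834]
contact_force: [-1.1, 2.2, 0.0]
tcp_pos: [0.4169, 0.2637, 0.0835]
contact_force: [1.0, 2.8, -1.2]
```

The force fell to zero and z dropped 1.2 mm, so the hole is here. Its centre is probably 2.5 to 3 mm back, so I step back and probe down.

```bash
python3 -m creep '{"fingers":[0.01,0.01,0.01,0.01],"linear":[[0.001,0,0],[0.001,0,0],[0.0005,0,0.0006],[0,0,0]],"turn":[[0,0,0],[0,0,0],[0,0,0],[0,0,0]]}' | grep -E 'tcp|contact'
python3 -m creep '{"fingers":[0.01,0.01,0.01],"linear":[[0,0,0.0006],[0,0,0],[0,0,0]],"turn":[[0,0,0],[0,0,0],[0,0,0]]}' | grep -E 'tcp|contact'
```

```text
tcp_pos: [0.416, 0.2657, 0.0829]
contact_force: [1.1, -3.0, -0.5]
tcp_pos: [0.416, 0.266, 0.0824]
contact_force: [0.5, -2.3, -0.6]
```

```bash
python3 -m creep '{"fingers":[0.01,0.01,0.01],"linear":[[0,0,0.0008],[0,0,0],[0,0,0]],"turn":[[0,0,0],[0,0,0],[0,0,0]]}' | grep -E 'tcp|contact'
python3 -m creep '{"fingers":[0.01,0.01,0.01],"linear":[[0,0,0.0008],[0,0,0],[0,0,0]],"turn":[[0,0,0],[0,0,0],[0,0,0]]}' | grep -E 'tcp|contact'
```

```text
tcp_pos: [0.4159, 0.2661, 0.0815]
contact_force: [1.6, -2.0, -1.5]
tcp_pos: [0.4159, 0.2662, 0.0807]
contact_force: [2.2, -2.4, -0.9]
```

```bash
python3 -m creep '{"fingers":[0.01,0.01,0.01,0.01],"linear":[[0,0,0.001],[0,0,0.001],[0,0,0],[0,0,0]],"turn":[[0,0,0],[0,0,0],[0,0,0],[0,0,0]]}' | grep -E 'tcp|contact'
python3 -m creep '{"fingers":[0.01,0.01,0.01,0.01],"linear":[[0,0,0.001],[0,0,0.001],[0,0,0],[0,0,0]],"turn":[[0,0,0],[0,0,0],[0,0,0],[0,0,0]]}' | grep -E 'tcp|contact'
```

```text
tcp_pos: [0.4159, 0.2662, 0.0786]
contact_force: [1.0, -2.2, -2.3]
tcp_pos: [0.4158, 0.2661, 0.0766]
contact_force: [2.3, -1.8, -1.4]
```

```bash
python3 -m creep '{"fingers":[0.01,0.01,0.01,0.01],"linear":[[0,0,0.001],[0,0,0.001],[0,0,0],[0,0,0]],"turn":[[0,0,0],[0,0,0],[0,0,0],[0,0,0]]}' | grep -E 'tcp|contact'
python3 -m creep '{"fingers":[0.01,0.01,0.01],"linear":[[0,0,0.0008],[0,0,0],[0,0,0]],"turn":[[0,0,0],[0,0,0],[0,0,0]]}' | grep -E 'tcp|contact'
```

```text
tcp_pos: [0.4158, 0.2662, 0.0746]
contact_force: [1.4, -2.6, -1.5]
tcp_pos: [0.4159, 0.2662, 0.0739]
contact_force: [1.2, -1.8, -2.1]
```

```bash
python3 -m creep '{"fingers":[0.01,0.01,0.01],"linear":[[0,0,0.0006],[0,0,0],[0,0,0]],"turn":[[0,0,0],[0,0,0],[0,0,0]]}' | grep -E 'tcp|contact'
python3 -m creep '{"fingers":[0.01,0.01,0.01],"linear":[[0,0,0.0006],[0,0,0],[0,0,0]],"turn":[[0,0,0],[0,0,0],[0,0,0]]}' | grep -E 'tcp|contact'
python3 -m creep '{"fingers":[0.01,0.01,0.01],"linear":[[0,0,0.0005],[0,0,0],[0,0,0]],"turn":[[0,0,0],[0,0,0],[0,0,0]]}' | grep -E 'tcp|contact'
```

```text
tcp_pos: [0.4159, 0.2662, 0.0734]
contact_force: [0.6, -2.6, -1.5]
tcp_pos: [0.4159, 0.2662, 0.0732]
contact_force: [-0.5, -3.1, 4.9]
tcp_pos: [0.4159, 0.2663, 0.0731]
contact_force: [-3.2, -4.8, 8.7]
```

Shoulder seated at z 0.0731 (0.0729 expected) with about 10 N. I release and retreat.

```bash
python3 -m creep '{"fingers":[0.03,0.045,0.055,0.055,0.055,0.055],"linear":[[0,0,0],[0,0,0],[0,0,0],[0,0,0],[0,0,0],[0,0,0]],"turn":[[0,0,0],[0,0,0],[0,0,0],[0,0,0],[0,0,0],[0,0,0]]}'
python3 -m creep '{"fingers":[0.055,0.055,0.055,0.055,0.055,0.055,0.055,0.055],"linear":[[0,0,-0.005],[0,0,-0.015],[0,0,-0.02],[0,0,-0.02],[0,0,-0.02],[0,0,-0.02],[0,0,0],[0,0,0]],"turn":[[0,0,0],[0,0,0],[0,0,0],[0,0,0],[0,0,0],[0,0,0],[0,0,0],[0,0,0]]}'
python3 - <<'E'
from m import *
c=cam('wrist'); im=capture('wrist'); save('w9',im); k=np.array([.4159,.2663,.091])
print(proj(c,k),proj(c,k-[0,0,.044]),env.get_state()['contact_force'])
E
```

```text
time: 16.7
tcp_pos: [0.4158, 0.2662, 0.0722]
orientation: [-0.0, 0.587, 0.81, -0.0]
contact_force: [0.5, -0.9, 0.4]
opening: 0.0553
grip_force: 0.0
time: 17.37
tcp_pos: [0.4168, 0.2666, 0.1739]
orientation: [0.001, 0.587, 0.81, 0.001]
contact_force: [-0.9, -0.6, -0.5]
opening: 0.0554
grip_force: 0.0
[253.59149423 204.35424754] [253.52647371 186.01261604] [-1.16635883  0.22402208 -0.3035082 ]
```

View pics/w9.png

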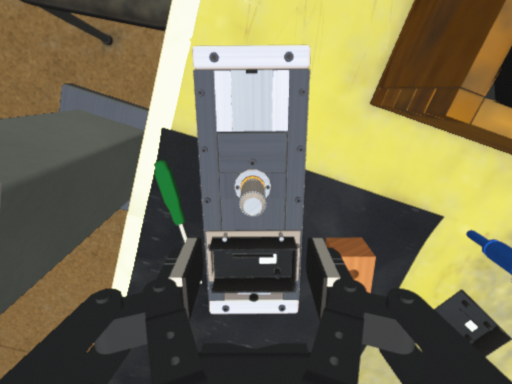

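The picture shows the pin upright in the bush: knob top at (252,204) against 254,204 expected, shoulder on the collar at (253,187). The carriage has moved well along and the gripper is clear, so I hand in.

```bash
python3 -c "
from workcell import workorder
print(workorder.finish_job())"
```

```text
the job is handed in; nothing more can be done
None
```

The index pin is fully home in the guide bush and through into the bar's hidden hole, locking the carriage at about 39 mm of travel; it is released with the gripper clear, and the job is handed in (no verdict was returned).

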